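# Count the mould colonies on the colony counter

### The arm

A 7-joint arm with a two-finger parallel gripper is mounted at the origin on the work surface. World frame = base frame: x ahead of the robot, y to its left, z up, the work surface at z = 0. Lengths are in m, angles in rad, forces in N, time in s.
With the tool pointing down it reaches from about 0.4 to 0.85 m from the base axis. Payload 10.4 kg.
Tool frame: the origin (TCP) lies at the very end of the fingers, on their centre line; the grasp point (between the pads) lies 19 mm behind it; z points along the fingers, y is the line along which they close (so a half turn about z gives the same grasp; the last joint's range is limited). The gripper opens to 87 mm and grips with 3 to 60 N. Pads are 19 mm wide; open, the fingers measure 117 mm over their backs; the gripper's body (75 mm by 190 mm) begins 51 mm behind the grasp point.
Start: joints at [-1.247, 0.332, -0.065, 1.46, 0.022, 1.35, -0.088], TCP at [0.212, 0.588, 0.223] pointing down, gripper open.
Joint ranges: [-2.6, 2.6], [-0.5, 2.12], [-1.47, 1.34], [0.16, 2.42], [-1.27, 4.41], [0.06, 2.06], [-2.6, 2.6]. Speed limits (rad/s): [2.22, 2.22, 2.79, 2.79, 3.14, 3.14, 3.14].

### API

Orientations are given as a unit quaternion [x, y, z, w].
In Python, from bench import r gives the robot as it stands.
- The arm moves only by the shell command python3 -m crank 'ROWS' [FORCE]. ROWS is JSON, a list that holds one entry, the list of rows, each a list of 5 numbers: the shift along the tool's x, y, z in mm, then the turn about the tool's z in degrees, then the opening, from -1 (shut) to 1 (fully open). A call has 1 to 20 rows; each row is the pose to reach, as a shift and turn from the pose commanded when the call began, along the tool's axes at that moment; what a row does not reach only later rows make up. A row lasts 1/10 s, in which the tool goes at most 50 mm and 8.59 degrees, less where a joint would pass 70% of its speed; a pose out of reach is approached as far as the arm can. A call with a gripper value outside its range is refused whole. The fingers move at their own pace and stop on an object; FORCE is the grip in N (left out, the last holds). Time passes only in rows, so rows that repeat a pose let the fingers close. It gives the time, the measured TCP pose, the force, the opening and the grip force at its end, in the units of the state.
- r.read_state(): the state, without advancing time (a new reading comes with each control period).
- r.camera(name): name is "scene" or "top"; returns a dict with "image" (420x560x3 uint8, red, green, blue), "vfov" (degrees; the focal length in pixels is half the picture's height over the tangent of half this angle, whatever the lens; pixels are square), "cx", "cy" (the principal point, pixels), "eye" and "attitude" of the camera in the world. Camera axes: x right, y down, z forward; pixel columns grow to the right and rows downward; lengths in m; the calibration is good to about 2 mm. A picture is of the moment at which its call begins. There is no depth.
- r.close_job(): hands the job in; it is judged then, once.
The state is a dict: "time": time; "joint_positions": joint angles; "joint_vel": joint speeds; "joint_torque": joint torques, N m; "ee_pos": TCP position; "eef_rot": TCP orientation; "ft_force": force on the tool from outside, world axes, zero at the start; "torque": the same for the moment, N m; "width": finger opening in m; "grip_force": force on a finger pad.
Only numpy, scipy, OpenCV 4.12 (cv2) and the standard library are available. Lean on these libraries where they do the work, as an engineer would, in place of code of your own. Each camera call takes 0.05 s, during which the arm holds its last target. There are 200 camera calls.

### The job

Count the mould plate on the colony counter in the tally card's order: press the blue zero key right down and let it come up, then touch the dish on the black colony, then on the green one, then on the orange one, with the fingertips. Touch lightly and only on the colonies: each touch just dips the springy stage a millimetre or more, and the stage comes back up before the next. Leave the dish lying where it is, keep off the grey keys, and do not disturb the other dishes, the bottles, the pen or the tip box.

Things in the scene. Friction and masses are not known exactly. Their poses are not given: they have to be found in the camera images.
- counter: colony counter: white bench instrument, 260 mm (x) by 280 mm (y), flat deck 62 mm above the bench. Origin: centre of its underside at bench height; its -x side is the operator's front. A console at the back rises to 98 mm; a reading lens on a swan neck is swung out 160 to 190 mm above the bench beyond the left (+y) flank, clear of the stage (nearest edge about 135 mm from the stage's centre). Fixed to the bench
- stage (a joint): dip of the counter's lit round stage under the dish, m: 0 = up, grows as it is pressed down. It carries the dish on a spring: starts to give at about 1.5 N, each further mm takes about 1.5 N more (about 3 N for 1 mm), stop at 6 mm. The counter registers a touch at a 1 mm dip; the stage springs back when let go
- stage_top (a point): centre of the stage's upper face (white disc 112 mm across, 70 mm above the bench at rest, three black lugs 6 mm high round the dish keep it centred)
- dish: the mould plate: loose 90 mm Petri dish, upside down, pale yellow agar, 15.5 mm high, 40 g, lying on the stage between the lugs. Origin: centre of its underside
- dish_centre (a point): centre of the upper face of the mould plate
- black: black colony, a round black disc 20 mm across, flush with the top of the inverted dish (85.5 mm above the bench at rest). The origin is the centre of its upper face, z up. The three colonies lie about 26 mm from the dish's centre and about 45 mm from one another
- green: green colony, a round dark green disc 20 mm across, flush with the top of the inverted dish (85.5 mm above the bench at rest). The origin is the centre of its upper face, z up. The three colonies lie about 26 mm from the dish's centre and about 45 mm from one another
- orange: orange colony, a round orange disc 20 mm across, flush with the top of the inverted dish (85.5 mm above the bench at rest). The origin is the centre of its upper face, z up. The three colonies lie about 26 mm from the dish's centre and about 45 mm from one another
- zero (a joint): the blue zero key, m: travel 5 mm, 0 = up, grows as the key goes down; its top sinks by as much. It starts to give at about 1 N and is fully down at about 4 N
- zero_top (a point): centre of the top of the blue zero key: round cap 20 mm across, 10 mm proud of the deck (72 mm above the bench), the nearest to the operator of a row of three along the counter's right-hand (-y) side, 44 mm between centres
- finer (a joint): the middle (grey) key of the row, m: travel 5 mm, 0 = up, grows as the key goes down; its top sinks by as much. It starts to give at about 1 N and is fully down at about 4 N
- coarser (a joint): the rear (grey) key of the row, m: travel 5 mm, 0 = up, grows as the key goes down; its top sinks by as much. It starts to give at about 1 N and is fully down at about 4 N
- dish_pink: another 90 mm Petri dish (pink agar) lying on the bench to the right of the counter, 15.5 mm high. Loose; origin: centre of its underside
- dish_straw: another 90 mm Petri dish (yellow agar) lying on the bench to the right of the counter, 15.5 mm high. Loose; origin: centre of its underside
- dish_grey: another 90 mm Petri dish (dark grey) lying on the bench in front of the counter (robot's side), 15.5 mm high. Loose; origin: centre of its underside
- bottle_a: dark media bottle with a blue cap, 56 mm across, 116 mm tall, standing on the bench by the counter's left flank. Loose; origin: centre of its underside
- bottle_b: a second such dark bottle with a blue cap, by the counter's front left corner. Loose; origin: centre of its underside
- pen: felt pen, 118 mm long and 12 mm thick, lying loose across the front strip of the counter's deck. Loose; origin: centre of its underside
- tip_box: blue and grey box of pipette tips, 80 x 118 mm, 54 mm high, on the bench behind the counter. Loose; origin: centre of its underside

How it is judged:
On the way, in this order (a step that is already met when the one before it is completed fails the run):
1. the blue zero key is pressed down (at least 3 of its 5 mm) (value of joint zero above 0.003 m), for 0.05 s.
2. zero key up again, and the fingers touch the black colony with the stage dipped 1 mm or more (contact force between the fingers and black above 1 N and value of joint stage above 0.001 m and value of joint zero below 0.001 m), for 0.05 s.
3. the finger is off the dish and the stage is up (value of joint stage below 0.0005 m and contact force between the fingers and dish below 0.05 N), for 0.05 s.
4. the fingers touch the green colony with the stage dipped 1 mm or more (contact force between the fingers and green above 1 N and value of joint stage above 0.001 m and value of joint zero below 0.001 m), for 0.05 s.
5. the finger is off the dish and the stage is up (all of step 3), for 0.05 s.
6. the fingers touch the orange colony with the stage dipped 1 mm or more (contact force between the fingers and orange above 1 N and value of joint stage above 0.001 m and value of joint zero below 0.001 m), for 0.05 s.
At the end, for the whole second after the job is handed in: The stage and all three keys are up (within 0.5 mm and 1 mm), the dish lies still and flat on the stage within 4 mm of its centre, and the other dishes, bottles, pen and tip box are within 15 mm of where they were (value of joint stage below 0.0005 m and value of joint each of zero, finer, coarser below 0.001 m and horizontal distance between dish_centre and stage_top below 0.004 m and angle between dish_centre's own z axis and vertical below 0.05 rad and linear speed of dish below 0.02 m/s and distance between dish_centre and stage_top between 0.014 and 0.018 m and distance of each of dish_pink, dish_straw, dish_grey, bottle_a, bottle_b, pen, tip_box from where it was at the start of the episode below 0.015 m); the robot touches nothing.
It fails at once if the dish (over 15 N) or the counter or a key (over 40 N) is pressed or struck hard (contact force between the fingers and dish above 15 N or contact force between the fingers and counter above 40 N).
It fails at once if the dish is pressed by the fingers somewhere other than on a colony (contact force between the fingers and dish above 2 N and contact force between the fingers and black below 0.3 N and contact force between the fingers and green below 0.3 N and contact force between the fingers and orange below 0.3 N).
It fails at once if a grey key is pressed (value of joint any of finer, coarser above 0.0025 m).
It fails at once if the dish is lifted, tipped or pushed off the stage (5 mm sideways, 6 mm up) (horizontal distance between dish_centre and stage_top above 0.005 m or z of dish_centre in the frame of counter above 0.0915 m or angle between dish_centre's own z axis and vertical above 0.12 rad).
It fails at once if another dish, a bottle, the pen or the tip box is shifted by more than 15 mm or tipped (distance of any of dish_pink, dish_straw, dish_grey, bottle_a, bottle_b, pen, tip_box from where it was at the start of the episode above 0.015 m or angle between any of dish_pink, dish_straw, dish_grey, bottle_a, bottle_b, pen, tip_box's own z axis and vertical above 0.2 rad).
It also fails if it takes over 48 s, if anything falls off the work surface, if the arm or the gripper's body presses on something with over 40 N, if the wrist force passes 120 N, or if a joint passes its speed limit or range.

## Working session

There is one attempt and no reset: what is moved stays moved. The work goes in short steps, Python scripts to look and compute and a shell command to move; the robot and the scene stay as the last step left them, time stands still between calls to the robot, and variables do not carry over. Pictures are saved under pics/ and viewed, at most 10 in all, crops included, and the job is handed in when it is done.

```bash
mkdir -p pics; ls; python3 - <<'E'
from bench import r
import cv2,json
s=r.read_state()
for k in ("time","ee_pos","eef_rot","ft_force","width"):print(k,s[k])
for n in("scene","top"):
    c=r.camera(n); cv2.imwrite(f"pics/{n}0.png",c["image"][:,:,::-1]); print(n,{k:v for k,v in c.items() if k!="image"})
E
```

```text
pics
time 0.0
ee_pos [0.21231905 0.58742439 0.22175143]
eef_rot [ 1.72516455e-01  9.85006388e-01 -6.94902998e-04 -7.26863845e-05]
ft_force [-0.62334866 -0.91845071 -0.38305873]
width 0.08672058729343367
scene {'vfov': 53.620293491066825, 'cx': 283.3578984566894, 'cy': 196.51800482008153, 'eye': array([ 0.8609025 , -0.31802661,  0.74967927]), 'attitude': array([ 0.9069241 ,  0.29503709, -0.09689565, -0.28469814])}
top {'vfov': 44.01497370462342, 'cx': 280.0940365972209, 'cy': 214.41983777794118, 'eye': array([0.369533  , 0.05844947, 1.15731976]), 'attitude': array([-0.69988962,  0.70797846, -0.06776567,  0.06579388])}
```

View pics/scene0.png

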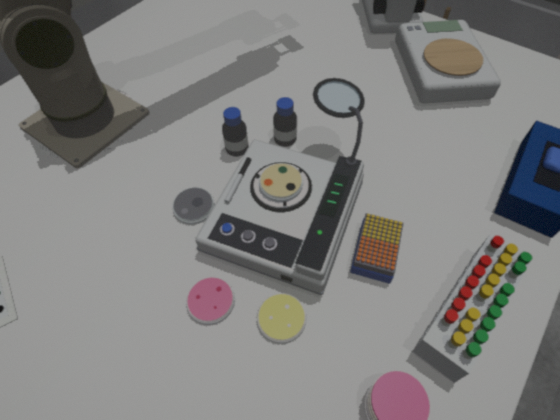

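View pics/top0.png

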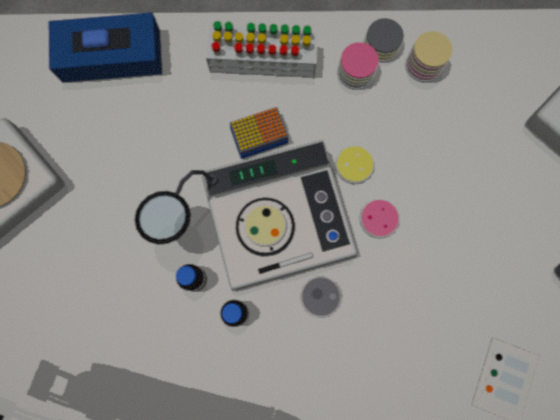

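The scene view shows the dish near (281,182) with black (291,187), green (283,170) and orange (268,183), and the zero key at (227,228). In the top view they are at black (266,212), green (254,231), orange (275,232) and zero (333,237). The pen lies at (285,264).

```bash
cat > h.py <<'E'
from bench import r
import cv2,numpy as np
from scipy.spatial.transform import Rotation as R
Z=dict(black=.0855,green=.0855,orange=.0855,zero=.072)
G=dict(scene=dict(black=(291,187),green=(283,170),orange=(268,183),zero=(227,228)),
       top=dict(black=(266,212),green=(254,231),orange=(275,232),zero=(333,237)))
def mask(hsv,k):
    h,s,v=[hsv[...,i].astype(int) for i in range(3)]
    return {"black":(v<60),"green":(s>80)&(h>35)&(h<95)&(v<140),"orange":(h<14)&(s>150),"zero":(h>100)&(h<125)&(s>120)}[k]
def ray(c,u,v):
    f=c["image"].shape[0]/2/np.tan(np.radians(c["vfov"]/2))
    return R.from_quat(c["attitude"]).apply([(u-c["cx"])/f,(v-c["cy"])/f,1])
def plane(c,u,v,z):
    d=ray(c,u,v); return c["eye"]+d*(z-c["eye"][2])/d[2]
def find(c,n,k,rad=12):
    hsv=cv2.cvtColor(c["image"],cv2.COLOR_RGB2HSV)
    m=mask(hsv,k).astype(np.uint8); g=np.zeros_like(m); cv2.circle(g,G[n][k],rad,1,-1)
    nn,l,st,ce=cv2.connectedComponentsWithStats(m&g)
    if nn<2: return None
    i=1+np.argmax(st[1:,4]); return ce[i],st[i,4]
E
python3 - <<'E'
from h import *
C={n:r.camera(n) for n in("scene","top")}
P={}
for k in Z:
    o=[]
    for n,c in C.items():
        q=find(c,n,k,9)
        if q is None: print(n,k,"none");continue
        (u,v),a=q; p=plane(c,u,v,Z[k]); o.append((c["eye"],ray(c,u,v))); P[n,k]=p
        print(n,k,round(u,1),round(v,1),a,p.round(4))
    if len(o)==2:
        A=np.zeros((3,3));b=np.zeros(3)
        for e,d in o:
            d=d/np.linalg.norm(d);M=np.eye(3)-np.outer(d,d);A+=M;b+=M@e
        print("  tri",np.linalg.solve(A,b).round(4))
for n in C:
    b,g,o=[P[n,k] for k in("black","green","orange")]
    print(n,[np.linalg.norm(x).round(4) for x in(b-g,g-o,o-b)],"centre",((b+g+o)/3).round(4))
for n,uv in(("top",(285,264)),("top",(190,277)),("top",(233,313))):print(uv,plane(C[n],*uv,.07 if uv[0]==285 else .116).round(3))
for uv in((321,197),(327,216)):print("grey",plane(C["top"],*uv,.072).round(4))
E
```

```text
scene black 290.1 186.2 34 [0.5783 0.0823 0.0855]
top black 266.0 212.0 37 [0.5802 0.0838 0.0855]
  tri [0.5793 0.0829 0.0861]
scene green 282.2 169.2 13 [0.54   0.1081 0.0855]
top green 253.9 230.1 37 [0.542  0.1094 0.0855]
  tri [0.5411 0.1085 0.0864]
scene orange 267.8 181.8 30 [0.5358 0.0652 0.0855]
top orange 274.4 231.9 21 [0.5377 0.0666 0.0855]
  tri [0.5368 0.0657 0.0862]
scene zero 226.3 227.1 62 [ 0.5306 -0.0586  0.072 ]
top zero 332.6 235.3 49 [ 0.5311 -0.0561  0.072 ]
  tri [ 0.5306 -0.0571  0.0706]
scene [np.float64(0.0463), np.float64(0.0432), np.float64(0.0459)] centre [0.5514 0.0852 0.0855]
top [np.float64(0.046), np.float64(0.043), np.float64(0.0459)] centre [0.5533 0.0866 0.0855]
(285, 264) [0.472 0.045 0.07 ]
(190, 277) [0.444 0.235 0.116]
(233, 313) [0.372 0.149 0.116]
grey [ 0.6143 -0.0338  0.072 ]
grey [ 0.5728 -0.0455  0.072 ]
```

```bash
python3 -m crank '[[[0,0,-20,0,-1],[-40,-38,-20,5,-1],[-75,-72,-20,10,-1],[-110,-106,-20,15,-1],[-145,-140,-20,20,-1],[-180,-174,-20,25,-1],[-215,-208,-20,30,-1],[-250,-240,-20,35,-1],[-285,-274,-20,40,-1],[-320,-308,-20,45,-1],[-355,-342,-20,50,-1],[-390,-374,-20,54,-1],[-425,-408,-20,54,-1],[-460,-441,-20,54,-1],[-490,-471,-20,54,-1],[-519,-498,-20,54,-1],[-519,-498,20,54,-1],[-519,-498,40,54,-1],[-519,-498,60,54,-1],[-519,-498,60,54,-1]]]'
python3 - <<'E'
from h import *
s=r.read_state()
for k in ("time","joint_positions","ee_pos","ft_force","width"):print(k,s[k])
print(R.from_quat(s["eef_rot"]).as_matrix().round(4))
c=r.camera("scene");i=c["image"][100:310,130:410];cv2.imwrite("pics/s1.png",cv2.resize(i[:,:,::-1],None,fx=2.8,fy=2.8,interpolation=cv2.INTER_CUBIC))
E
```

```text
time: 2.2
ee_pos: [0.5296, -0.0569, 0.1601]
eef_rot: [0.601, 0.799, -0.002, -0.002]
ft_force: [0.7, 0.6, 0.3]
width: 0.0003
grip_force: 0.0
time 2.2
joint_positions [-0.52262936  0.19088926  0.61099557  1.81279237 -0.11713365  1.17869311
  0.40667047]
ee_pos [ 0.52959726 -0.0568552   0.1601048 ]
ft_force [0.68127221 0.60384853 0.33767174]
width 0.0002549110688010482
[[-2.778e-01  9.606e-01 -4.500e-03]
 [ 9.606e-01  2.778e-01 -5.000e-04]
 [ 8.000e-04 -4.400e-03 -1.000e+00]]
```

View pics/s1.png

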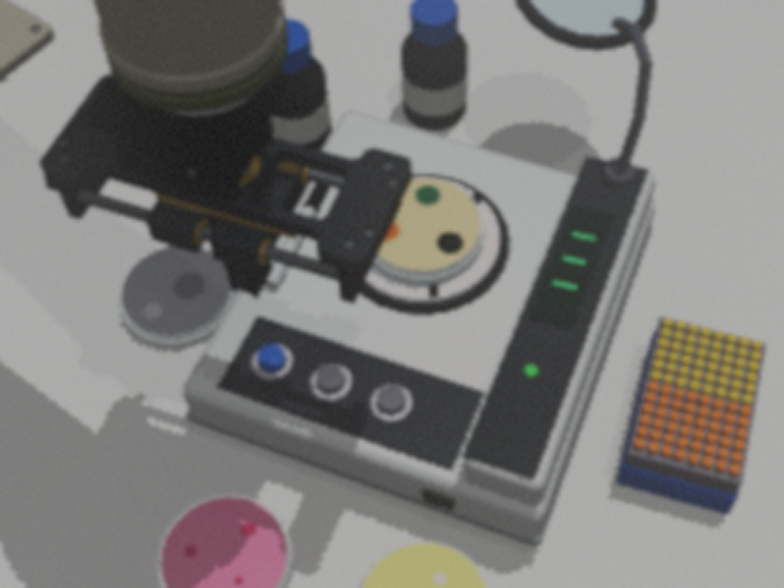

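The picture shows the shut fingers hovering at about (250,285) in the crop, above the front of the counter, left of the zero key in image terms because of their height. I check this by projecting the TCP.

```bash
python3 - <<'E'
from h import *
c=r.camera("scene");s=r.read_state()
d=R.from_quat(c["attitude"]).inv().apply(s["ee_pos"]-c["eye"]);f=210/np.tan(np.radians(c["vfov"]/2))
u=np.array([c["cx"],c["cy"]])+f*d[:2]/d[2];print(u,(u-[130,100])*2.8)
E
python3 -m crank '[[[0,0,20,0,-1],[0,0,40,0,-1],[0,0,60,0,-1],[0,0,75,0,-1],[0,0,80,0,-1],[0,0,83,0,-1],[0,0,83,0,-1]]]'
```

```text
[220.83997624 199.43798815] [254.35193348 278.42636681]
time: 3.0
ee_pos: [0.5319, -0.0569, 0.0804]
eef_rot: [0.601, 0.799, 0.0, 0.0]
ft_force: [0.2, 0.2, 0.1]
width: 0.0004
grip_force: 0.0
```

```bash
python3 -m crank '[[[0,0,4,0,-1],[0,0,7,0,-1],[0,0,9,0,-1],[0,0,11,0,-1],[0,0,12.5,0,-1],[0,0,12.5,0,-1],[0,0,12.5,0,-1]]]'
```

```text
time: 3.7
ee_pos: [0.5316, -0.0568, 0.0675]
eef_rot: [0.601, 0.799, 0.0, 0.0]
ft_force: [-0.9, 0.1, 6.7]
width: 0.0004
grip_force: 3.2
```

```bash
python3 -m crank '[[[0,0,-4,0,-1],[0,0,-20,0,-1],[0,0,-50,0,-1],[30,21,-60,0,-1],[60,42,-60,0,-1],[90,63,-60,0,-1],[121,84,-60,0,-1],[121,84,-50,0,-1],[121,84,-35,0,-1],[121,84,-35,0,-1],[121,84,-35,0,-1]]]'
python3 - <<'E'
from h import *
c=r.camera("scene");i=c["image"][110:260,190:390];cv2.imwrite("pics/s2.png",cv2.resize(i[:,:,::-1],None,fx=4,fy=4,interpolation=cv2.INTER_CUBIC))
print(r.read_state()["ee_pos"])
E
```

```text
time: 4.8
ee_pos: [0.5778, 0.081, 0.1016]
eef_rot: [0.602, 0.799, -0.001, -0.0]
ft_force: [0.0, 0.4, -0.1]
width: 0.0006
grip_force: 0.0
[0.57823524 0.08131735 0.10218107]
```

View pics/s2.png

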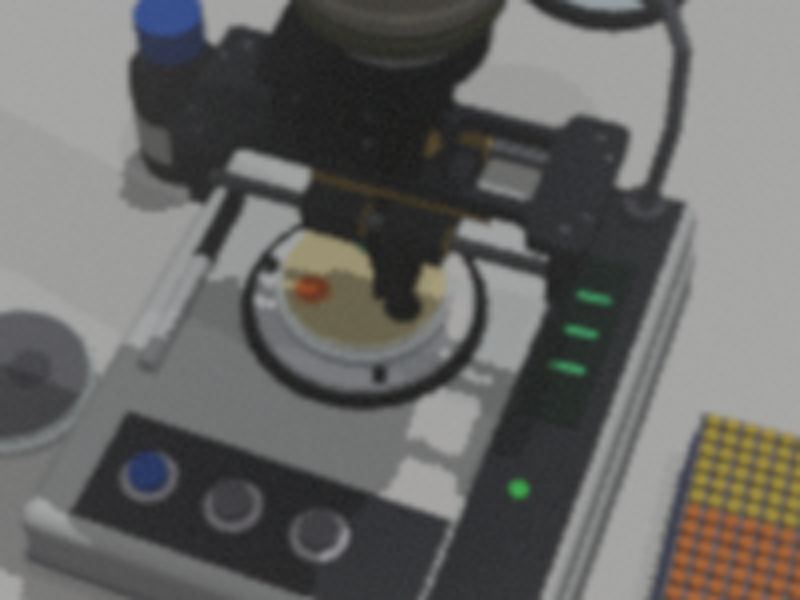

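The fingertips are over the black colony (crop 405,305), with about 16 mm to go.

```bash
python3 -m crank '[[[0.5,1,5,0,-1],[0.5,1,10,0,-1],[0.5,1,14,0,-1],[0.5,1,15.5,0,-1],[0.5,1,16.5,0,-1],[0.5,1,17.5,0,-1],[0.5,1,18.3,0,-1],[0.5,1,19,0,-1],[0.5,1,19,0,-1],[0.5,1,19,0,-1]]]'
```

```text
time: 5.85
ee_pos: [0.5792, 0.0834, 0.0834]
eef_rot: [0.601, 0.799, 0.0, 0.0]
ft_force: [-2.8, 0.3, 5.9]
width: 0.0006
grip_force: 2.7
```

```bash
python3 -m crank '[[[0,0,-2,0,-1],[0,0,-6,0,-1],[0,0,-14,0,-1],[0,0,-16,0,-1],[18,-15,-16,0,-1],[35,-30,-16,0,-1],[35,-30,-16,0,-1],[35,-30,-16,0,-1],[35,-30,-16,0,-1],[35,-30,-16,0,-1]]]'
python3 - <<'E'
from h import *
for n in("scene","top"):
    c=r.camera(n);print(n,[(k,plane(c,*q[0],Z[k]).round(4),q[1]) for k in Z if (q:=find(c,n,k,9))])
c=r.camera("scene");i=c["image"][110:260,190:390];cv2.imwrite("pics/s3.png",cv2.resize(i[:,:,::-1],None,fx=4,fy=4,interpolation=cv2.INTER_CUBIC))
s=r.read_state();print(s["ee_pos"],s["ft_force"])
E
```

```text
time: 6.85
ee_pos: [0.5412, 0.108, 0.0991]
eef_rot: [0.601, 0.799, 0.0, 0.0]
ft_force: [0.1, -0.2, 0.7]
width: 0.0005
grip_force: 0.0
scene [('black', array([0.5783, 0.0819, 0.0855]), np.int32(36)), ('orange', array([0.536 , 0.0652, 0.0855]), np.int32(31)), ('zero', array([ 0.5308, -0.0586,  0.072 ]), np.int32(55))]
top [('zero', array([ 0.531 , -0.0558,  0.072 ]), np.int32(49))]
[0.54088375 0.10824049 0.09895497] [ 0.33225298 -0.17575796  0.63340634]
```

View pics/s3.png

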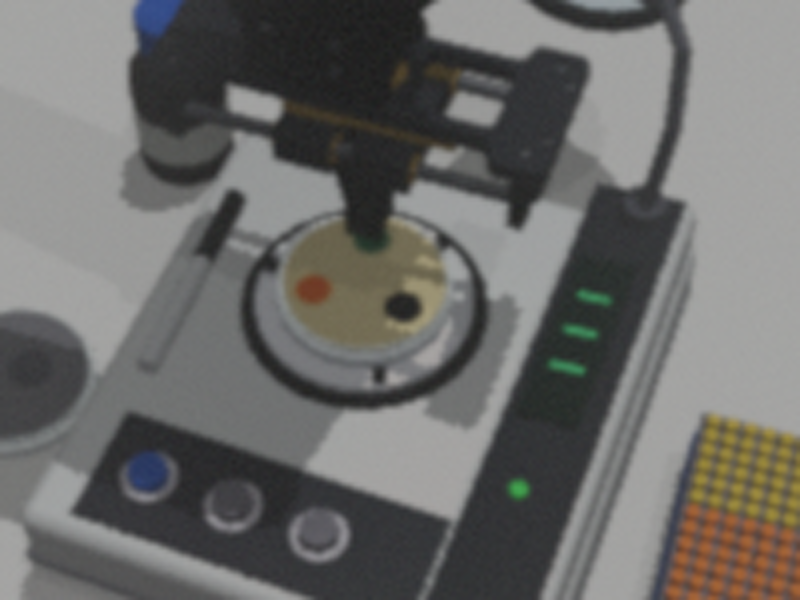

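The dish has not moved, and the tips are above the green colony (crop 370,240).

```bash
python3 -m crank '[[[0,0,5,0,-1],[0,0,10,0,-1],[0,0,12,0,-1],[0,0,13,0,-1],[0,0,14,0,-1],[0,0,15,0,-1],[0,0,15.8,0,-1],[0,0,15.8,0,-1],[0,0,15.8,0,-1]]]'
```

```text
time: 7.9
ee_pos: [0.5406, 0.1087, 0.0834]
eef_rot: [0.601, 0.799, 0.0, -0.0]
ft_force: [-3.3, -0.2, 5.7]
width: 0.0003
grip_force: 2.6
```

```bash
python3 -m crank '[[[0,0,-2,0,-1],[0,0,-6,0,-1],[0,0,-14,0,-1],[0,0,-16,0,-1],[-20,-8,-16,0,-1],[-40,-16,-16,0,-1],[-40,-16,-16,0,-1],[-40,-16,-16,0,-1],[-40,-16,-16,0,-1],[-40,-16,-16,0,-1]]]'
python3 - <<'E'
from h import *
c=r.camera("scene");print([(k,plane(c,*q[0],Z[k]).round(4),q[1]) for k in Z if (q:=find(c,"scene",k,9))])
E
```

```text
time: 8.9
ee_pos: [0.5364, 0.0668, 0.0992]
eef_rot: [0.6, 0.8, 0.0, -0.0]
ft_force: [-0.2, 0.6, 0.1]
width: 0.0005
grip_force: 0.0
[('black', array([0.5793, 0.082 , 0.0855]), np.int32(39)), ('green', array([0.5409, 0.1058, 0.0855]), np.int32(12)), ('orange', array([0.537 , 0.0626, 0.0855]), np.int32(13)), ('zero', array([ 0.531 , -0.0587,  0.072 ]), np.int32(56))]
```

```bash
python3 -m crank '[[[0,0,5,0,-1],[0,0,10,0,-1],[0,0,12,0,-1],[0,0,13,0,-1],[0,0,14,0,-1],[0,0,15,0,-1],[0,0,15.8,0,-1],[0,0,15.8,0,-1],[0,0,15.8,0,-1]]]'
```

```text
time: 9.85
ee_pos: [0.5364, 0.0658, 0.0836]
eef_rot: [0.601, 0.799, 0.0, -0.0]
ft_force: [-2.3, -0.7, 5.5]
width: 0.0008
grip_force: 2.5
```

Third touch done. I lift clear and take one last look.

```bash
python3 -m crank '[[[0,0,-2,0,-1],[0,0,-6,0,-1],[0,0,-20,0,-1],[0,0,-50,0,-1],[0,0,-90,0,-1],[0,0,-120,0,-1],[0,0,-120,0,-1],[0,0,-120,0,-1],[0,0,-120,0,-1],[0,0,-120,0,-1]]]'
python3 - <<'E'
from h import *
c=r.camera("scene");print([(k,plane(c,*q[0],Z[k]).round(4),q[1]) for k in Z if (q:=find(c,"scene",k,9))])
cv2.imwrite("pics/s4.png",c["image"][:,:,::-1]);s=r.read_state();print(s["ee_pos"],s["ft_force"],abs(s["joint_vel"]).max())
E
```

```text
time: 10.85
ee_pos: [0.5358, 0.0657, 0.2025]
eef_rot: [0.601, 0.799, -0.001, -0.0]
ft_force: [-0.4, 1.6, -0.4]
width: 0.0002
grip_force: 0.0
[('black', array([0.5795, 0.0828, 0.0855]), np.int32(32)), ('green', array([0.5412, 0.1082, 0.0855]), np.int32(20)), ('orange', array([0.5363, 0.065 , 0.0855]), np.int32(31)), ('zero', array([ 0.531 , -0.0587,  0.072 ]), np.int32(56))]
[0.53585283 0.06568423 0.20257548] [-0.61951963  0.23941661 -0.00133726] 0.002816571938016495
```

View pics/s4.png

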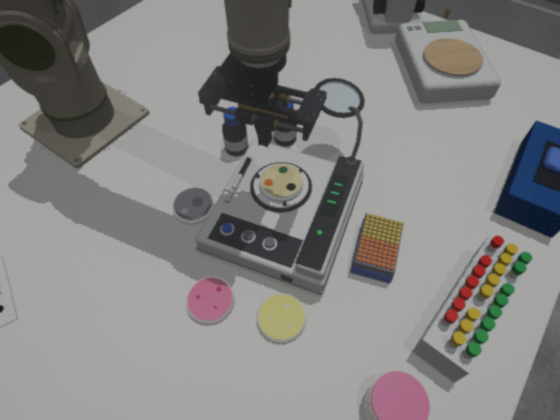

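The arm is clear, the dish is at (281,182) where it started, and the keys, bottles, pen and other dishes look undisturbed.

```bash
python3 -c "
from bench import r
print(r.close_job())"
```

```text
the job is handed in; nothing more can be done
None
```

I pressed the zero key and let it come up, then touched black, green and orange in that order at about 5.5–6 N each. The last look showed the dish still in place and everything else undisturbed. The job is handed in, but it returned no verdict.

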